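Pack the timber frames and send the tray down the incline

ROBOT

A 6-joint arm with a two-finger parallel gripper is mounted at the origin on a cart in front of the work surface, level with it; the furniture and walls round the work are solid. World frame = base frame: x ahead of the robot, y to its left, z up, the work surface at z = 0. Lengths are in m, angles in rad, forces in N, time in s.
With the tool pointing down it reaches from about 0.3 to 0.85 m from the base axis. Payload 5.4 kg.
Tool frame: the origin (TCP) lies midway between the tips of the shut fingers; the grasp point (between the pads) lies 19 mm behind it; z points along the fingers, y is the line along which they close (so a half turn about z gives the same grasp; the last joint's range is limited). The gripper opens to 85 mm and grips with 20 to 120 N. Pads are 22 mm wide; open, the fingers measure 114 mm over their backs; the gripper's body (76 mm by 85 mm) begins 54 mm behind the grasp point. The pads swing forward as they close: fully open they stand 13 mm farther back than shut.
Start: joints at [1.025, 0.158, 1.597, -0, 1.386, -0.21], TCP at [0.189, 0.543, 0.231] pointing down, gripper open.
Joint ranges: [-2.91, 2.91], [-0.94, 2.29], [0.18, 2.7], [-1.29, 4.43], [0.17, 2.64], [-3, 3]. Speed limits (rad/s): [2.57, 2.57, 3.14, 3.14, 3.14, 3.14].

INTERFACE

Orientations are given as [roll, pitch, yaw] about the fixed x, y, z axes, in that order (R = Rz(yaw) Ry(pitch) Rx(roll)).
In Python, from rig import * gives the robot as it stands.
- The arm moves only by the tool play_rows, never from a script. Its argument "series" is a list that holds one entry, the list of rows, each a list of 5 numbers: the opening, from 0 (shut) to 1 (fully open), then the shift along the world's x, y, z in cm, then the turn about the world's z in degrees. A call has 1 to 20 rows; each row is the pose to reach, as a shift and turn from the pose commanded when the call began; what a row does not reach only later rows make up. A row lasts 1/10 s, in which the tool goes at most 50 mm and 8.59 degrees, less where a joint would pass 70% of its speed; a pose out of reach is approached as far as the arm can. A call with a gripper value outside its range is refused whole. The fingers move at their own pace and stop on an object; the grip force is fixed at half the most. Time passes only in rows, so rows that repeat a pose let the fingers close. It gives the time, the measured TCP pose, the force, the opening and the grip force at its end, in the units of the state.
- state(): the state, without advancing time (a new reading comes with each control period).
- get_image(name): name is "side" or "top"; returns a dict with "frame" (480x640x3 uint8, blue, green, red), "depth" (480x640 float32, m along the optical axis (not along the pixel's ray), 0 where there is no reading), "vfov" (degrees; the focal length in pixels is half the picture's height over the tangent of half this angle, whatever the lens; pixels are square), "cx", "cy" (the principal point, pixels), "rvec" (rotation vector, rad) and "tvec" (3), from world to camera coordinates, as OpenCV has them. Camera axes: x right, y down, z forward; pixel columns grow to the right and rows downward; lengths in m; the calibration is good to about 2 mm. A picture is of the moment at which its call begins.
- finish_job(): hands the job in; it is judged then, once.
The state is a dict: "time": time; "joint_pos": joint angles; "qd": joint speeds; "tau": joint torques, N m; "eef_pos": TCP position; "ee_rot": TCP orientation; "force": force on the tool from outside, world axes, zero at the start; "ft_torque": the same for the moment, N m; "width": opening from 0.0 (shut) to 1.0 (fully open); "finger_force": force on a finger pad.
Only numpy, scipy, OpenCV 4.12 (cv2) and the standard library are available. Lean on these libraries where they do the work, as an engineer would, in place of code of your own. Each camera call takes 0.05 s, during which the arm holds its last target. There are 200 camera calls.

TASK

Pack the two brown U-shaped timber frames flat on the floor of the small tray waiting at the top of the inclined track: they only fit if they face each other with their legs interlocked side by side. Then pull the spring-centred joystick over toward the robot and hold it there until the tray has rolled down to the lower stop, and let the stick spring back upright. Do not knock the other things about.

Things in the scene. Friction and masses are not known exactly. Their poses are not given: they have to be found in the camera images.
- frame_a_center (a point): centre (of the outline, half-way up) of a brown flat U-shaped timber frame, 62 x 110 mm, 9 mm thick, 30 g, lying flat, z up. Spine: a bar 12 mm wide, 110 mm long along y, middle at x = -25 mm, to be pinched from above. Two legs 12 mm wide from the spine to x = +31 mm, middles at y = -45 and +45 mm; free between them (78 mm wide, 50 mm deep), open to +x
- frame_b_center (a point): the same point of the second, equal frame. The two fit in the tray with spines along its opposite long sides, openings facing, shifted about 20 mm along y: e.g. one centred at x, y = (-8, -10) mm from the tray's middle with its x axis along the tray's +x, the other at (+8, +10) mm with its x axis along the tray's -x (or the y signs swapped)
- tray_floor (a point): centre of the upper face of the floor inside the grey tray; y along the track (uphill, away from the robot), x across it (to the right), z up; always level. Inside 84 mm (x) by 138 mm (y); walls 5 mm thick, 12 mm high. The long sides (x = -42 and +42 mm) each have a gap in the wall 70 mm wide, down to the floor, centred on y = 0, as room for fingers
- tray (a joint): travel of the tray down the track toward the robot, m: 0 at the top (start), 0.10 at the lower stop. A ratchet catch holds it; while the stick is held well over toward the robot the catch is off and the tray rolls down slowly, in 3 to 4 s; if the stick is let go early the catch may stop it at a tooth
- stick_pivot (a point): point about which the stick tilts, in the middle of the grey joystick console, a box 90 x 90 mm and 46 mm high fixed to the raised plywood board (top 140 mm above the table) that carries all the work; the pivot is 45 mm above the board. Axes are the console's: x away from the robot, y left, z up; it may stand a little askew
- stick_knob (a point): centre of the black knob (34 mm across, 32 mm high) on the stick, 85 mm from the pivot along the stick; below it is a steel shaft 12 mm thick, bare from 20 to 68 mm from the pivot
- tower: bystander: small round castle tower, 55 mm across, 87 mm high, origin at the middle of its underside
- labels: bystander: white roll, 60 mm across, 30 mm high, origin at the middle of its underside
- stick_pull (a joint): tilt of the stick toward the robot (toward the console's -x), rad: 0 upright, positive toward the robot, limits -0.4 and 0.4. A spring of 0.8 N m/rad brings it back. The catch is off above 0.2 rad; tilt it to about 0.35
- stick_side (a joint): sideways tilt of the stick, rad, positive to the right (toward the console's -y), sprung in the same way, limits -0.4 and 0.4; it works nothing

How it is judged:
By the outcome, as a careful person would: the job done as asked, in the order asked, and still so for the second after the job is handed in, with the robot touching nothing.
It also fails if it takes over 64 s, if anything falls off the work surface, if the arm or the gripper's body presses on something with over 40 N, if the wrist force passes 120 N, or if a joint passes its speed limit or range.

## Working session

There is one attempt and no reset: what is moved stays moved. The work goes in short steps, Python scripts to look and compute and a tool call to move; the robot and the scene stay as the last step left them, time stands still between calls to the robot, and variables do not carry over. Pictures are saved under pics/ and viewed, at most 10 in all, crops included, and the job is handed in when it is done.

Besides the shell and the picture viewer there is one more tool, called after "Emit:" as name(argument=value, ...), one argument or row to a line, values as JSON. play_rows: Moves the arm, as the interface text tells. Its arguments: {"type":"object","properties":{"series":{"type":"array"}},"required":["series"]}

```bash
mkdir -p pics
cat > h.py <<'E'
from rig import *
import numpy as np, cv2
def cam(n):
    d=get_image(n); f=240/np.tan(np.radians(d["vfov"])/2)
    R=cv2.Rodrigues(np.array(d["rvec"],float))[0]; t=np.array(d["tvec"],float).ravel()
    d.update(f=f,R=R,t=t,C=-R.T@t); return d
def ray(d,uv,z):
    uv=np.atleast_2d(np.array(uv,float))
    v=np.c_[(uv[:,0]-d["cx"])/d["f"],(uv[:,1]-d["cy"])/d["f"],np.ones(len(uv))]@d["R"]
    return d["C"]+v*((z-d["C"][2])/v[:,2])[:,None]
def cloud(d):
    v,u=np.mgrid[:480,:640]; z=d["depth"]
    p=np.stack([(u-d["cx"])/d["f"]*z,(v-d["cy"])/d["f"]*z,z],-1)
    return (p-d["t"])@d["R"]
E
python3 - <<'E'
from h import *
for n in("top","side"):
    d=cam(n); cv2.imwrite(f"pics/{n}0.png",d["frame"]); print(n,d["C"],d["f"],d["cx"],d["cy"],(d["depth"]>0).mean())
print(state())
E
```

```text
top [ 0.31538608 -0.1437739   1.24720493] 589.2952355260929 320.25411922910587 229.7548536380154 0.995986328125
side [-0.15928391 -0.0745331   0.85165712] 554.2665643875737 318.12106623134525 235.6267524820359 0.9960319010416666
{'time': 0.1, 'joint_pos': array([ 1.02492454e+00,  1.58969746e-01,  1.59813119e+00,  1.54519173e-05,
        1.38618176e+00, -2.10088644e-01]), 'qd': array([ 6.17681329e-04, -1.27070728e-03, -2.16715976e-03, -1.01488783e-03,
       -7.13973092e-05,  3.24212740e-04]), 'tau': array([-7.52471988e-04, -3.96987069e+01, -3.32338893e+01, -2.29717380e-04,
        4.19229094e-03, -3.28060275e-05]), 'eef_pos': array([0.18918848, 0.5424098 , 0.23041203]), 'ee_rot': array([-3.13994293e+00, -3.67304434e-04,  2.80580636e+00]), 'force': array([ 0.62519172,  0.59080784, -0.51941128]), 'ft_torque': array([ 0.00931702, -0.03298734,  0.00092607]), 'finger_force': 0.0, 'width': 0.998491092871549}
```

View pics/top0.png

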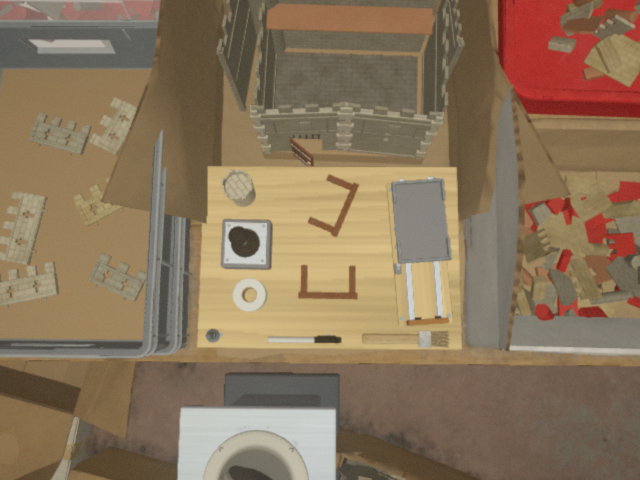

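View pics/side0.png

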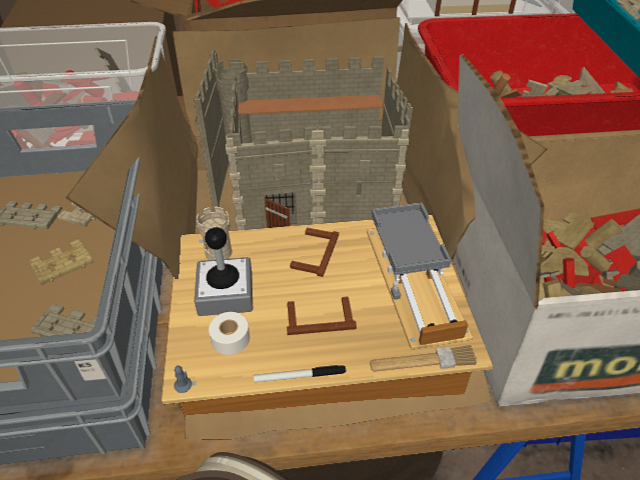

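The top view shows frames at about (336,206) and (327,283), the tray at (421,220), the console at (246,244) with the stick knob at (240,239), the tower at (238,188) and the roll at (250,295). The side view agrees and shows the stick upright.

```bash
cat > m.py <<'E'
from h import *
def frames(d,roi,ztop=0.149):
    """returns list of centre, axis yaw for brown U in top image roi (u0,v0,u1,v1)"""
    hsv=cv2.cvtColor(d["frame"],cv2.COLOR_BGR2HSV)
    m=((hsv[...,2]<150)&(hsv[...,1]>90)&((hsv[...,0]<18)|(hsv[...,0]>172))).astype(np.uint8)
    k=np.zeros_like(m); u0,v0,u1,v1=roi; k[v0:v1,u0:u1]=1; m*=k
    out=[]
    for c in cv2.findContours(m,cv2.RETR_EXTERNAL,cv2.CHAIN_APPROX_NONE)[0]:
        if cv2.contourArea(c)<300: continue
        P=ray(d,c[:,0,:],ztop)[:,:2]
        (ctr,wh,a)=cv2.minAreaRect((P*1000).astype(np.float32)); box=cv2.boxPoints((ctr,wh,a))
        mk=np.zeros_like(m); cv2.drawContours(mk,[c],-1,1,-1); v,u=np.nonzero(mk&m)
        cm=ray(d,np.c_[u,v],ztop)[:,:2].mean(0)*1000
        e=[box[1]-box[0],box[2]-box[1]]; e.sort(key=np.linalg.norm); x=e[0]/np.linalg.norm(e[0])
        if np.dot(np.array(ctr)-cm,x)<0: x=-x
        out.append((np.round(ctr,1),np.round(sorted(wh),1),round(float(np.degrees(np.arctan2(x[1],x[0]))),1),
            round(float(np.median(cloud(d)[v,u,2])),4)))
    return out
E
python3 - <<'E'
from m import *
d=cam("top"); s=cam("side"); 
print(frames(d,(285,165,375,310))); print(frames(s,(270,220,370,345)))
P=cloud(d); S=cloud(s)
print("board",P[320,300],P[200,290])
# tray: points in roi with z
r=np.zeros((480,640),bool); r[165:330,380:465]=1
for y in range(170,330,10): print(y,np.round(P[y,385:460:6,2]*1000).astype(int))
hsv=cv2.cvtColor(d["frame"],cv2.COLOR_BGR2HSV)
g=((hsv[...,1]<60)&(hsv[...,2]<150)&r&(np.mgrid[:480,:640][0]<266)).astype(np.uint8)
c=max(cv2.findContours(g,0,1)[0],key=cv2.contourArea); print("traypix",cv2.minAreaRect(c), cv2.boxPoints(cv2.minAreaRect(c)))
# knob: 
for n,dd,Q in(("top",d,P),("side",s,S)):
    k=((dd["frame"].max(2)<60)&(Q[...,2]>0.2)&(Q[...,2]<0.32)&(abs(Q[...,0]-.5)<.4)&(Q[...,1]>-.1)&(Q[...,1]<.2))
    print(n,k.sum(),Q[k].mean(0) if k.any() else 0,np.percentile(Q[k],[2,98],axis=0) if k.any() else 0)
E
```

```text
[(array([ 398.4, -141.1]), array([ 59.5, 105.8]), 0.4, 0.1505), (array([ 546. , -150.5]), array([ 61. , 109.1]), 67.1, 0.1506)]
[(array([ 392.5, -143. ]), array([ 67. , 108.8]), -1.0, 0.1487), (array([ 540.1, -151.9]), array([ 62.9, 115.7]), 66.9, 0.1487)]
board [ 0.32798623 -0.09065242  0.14372762] [ 0.55511305 -0.06841585  0.14343248]
170 [142 144 140 140 143 145 140 143 143 141 144 140  62]
180 [143 142 142 195 211 211 207 211 213 210 146 137 134]
190 [140 153 197 197 198 200 196 195 197 197 140 142 141]
200 [138 153 198 195 193 196 195 195 198 196 140 139 143]
210 [140 154 196 198 198 194 198 197 198 201 197 142 142]
220 [138 151 196 198 198 198 196 196 195 197 200 141 141]
230 [145 152 197 197 199 197 199 195 200 197 199 138 141]
240 [144 145 196 195 198 197 198 200 197 202 196 143 144]
250 [138 142 199 198 194 199 197 197 199 195 200 141 139]
260 [146 139 150 214 208 207 210 209 203 197 192 140 142]
270 [143 142 161 147 173 147 147 153 152 171 154 142 143]
280 [140 139 147 150 168 149 151 147 150 168 148 144 142]
290 [139 138 153 150 169 146 150 151 149 169 147 142 143]
300 [137 143 148 148 166 150 150 145 149 166 149 138 145]
310 [141 141 144 152 163 152 147 150 149 163 148 148 144]
320 [139 141 144 149 183 182 183 182 185 187 185 148 141]
traypix ((420.3977355957031, 220.67642211914062), (82.38910675048828, 53.37751770019531), 84.5596694946289) [[389.92358 182.19777]
 [443.06067 177.1371 ]
 [450.8719  259.1551 ]
 [397.7348  264.21576]]
top 0 0 0
side 683 [0.4279547  0.04915164 0.25057434] [[ 0.28599567 -0.00731723  0.20094125]
 [ 0.49956129  0.14905152  0.28651007]]
```

Run:
```python
from m import *
d=cam("top"); s=cam("side"); P=cloud(d); S=cloud(s)
box=ray(d,[[389.9,182.2],[443.1,177.1],[450.9,259.2],[397.7,264.2]],0.209)[:,:2]*1000
print(np.round(box),"ctr",box.mean(0)); print(np.linalg.norm(box[1]-box[0]),np.linalg.norm(box[2]-box[1]))
e=(box[0]+box[1]-box[2]-box[3]); print("tray y yaw",np.degrees(np.arctan2(e[1],e[0])))
# second estimate from depth: floor and rim points
for n,Q in(("top",P),("side",S)):
    k=(Q[...,2]>.188)&(Q[...,2]<.22)&(Q[...,1]<-.2)&(Q[...,1]>-.42)&(Q[...,0]>.42)&(Q[...,0]<.7)
    m=cv2.morphologyEx(k.astype(np.uint8),cv2.MORPH_OPEN,np.ones((5,5)))>0
    print(n,"depth rect",cv2.minAreaRect((Q[m][:,:2]*1000).astype(np.float32)),"floor z",np.median(Q[m][:,2]), "n",m.sum())
for n,dd,Q in(("top",d,P),("side",s,S)):
    k=(Q[...,2]>.25)&(Q[...,2]<.30)&(Q[...,0]>.38)&(Q[...,0]<.56)&(Q[...,1]>-.02)&(Q[...,1]<.13)
    v,u=np.nonzero(k); print(n,"knob",len(u),u.min(),u.max(),v.min(),v.max(),np.median(Q[k],axis=0),Q[k].max(0))
    (c,r)=cv2.minEnclosingCircle(np.c_[u,v].astype(np.float32)); print(c,r,ray(d if n=="top" else s,[c],.27))
k=(P[...,2]>.175)&(P[...,2]<.195)&(P[...,0]>.38)&(P[...,0]<.56)&(P[...,1]>-.05)&(P[...,1]<.13)
m=cv2.morphologyEx(k.astype(np.uint8),cv2.MORPH_OPEN,np.ones((3,3)))>0
print("console",cv2.minAreaRect((P[m][:,:2]*1000).astype(np.float32)))
```

```text
[[ 575. -253.]
 [ 584. -349.]
 [ 435. -359.]
 [ 426. -265.]] ctr [ 505.10728766 -306.53891497]
96.6008293734562 149.41359045135286
tray y yaw 4.205965275266089
top depth rect ((559.7608642578125, -328.5964050292969), (253.55917358398438, 186.78248596191406), 7.816378593444824) floor z 0.1978979773832573 n 5223
side depth rect ((556.7167358398438, -318.2307434082031), (260.1954040527344, 209.12242126464844), 6.630618095397949) floor z 0.1968382199292502 n 5296
top knob 309 172 247 183 245 [0.4645798  0.00793435 0.28348377] [0.55987853 0.12978118 0.29051551]
(209.0, 211.5) 46.70395278930664 [[0.50705813 0.05995925 0.27      ]]
side knob 413 143 226 210 250 [0.45431612 0.00696878 0.27813099] [0.55996247 0.12986654 0.28705149]
(184.5, 226.5) 44.30021286010742 [[0.49438439 0.05623921 0.27      ]]
console ((490.2854919433594, 34.635223388671875), (142.24246215820312, 136.4084014892578), 88.89993286132812)
```

Emit:
play_rows(
  series=[
    [[0.4,0,0,5,0],[0.4,0,0,10,-8],[0.4,0,-4,14,-16],[0.4,0,-9,14,-24],[0.4,1,-14,14,-32],[0.4,2,-19,14,-40],[0.4,3,-24,14,-48],[0.4,4,-29,14,-56],[0.4,5,-34,14,-64],[0.4,6.5,-39,14,-70.4],[0.4,8.5,-44,14,-70.4],[0.4,10.5,-49,14,-70.4],[0.4,12.5,-54,14,-70.4],[0.4,14.5,-59,14,-70.4],[0.4,16.5,-64,14,-70.4],[0.4,18.4,-68.4,14,-70.4],[0.4,18.4,-68.4,14,-70.4]],
  ],
)

```text
time: 2.0
eef_pos: [0.3738, -0.1443, 0.3708]
ee_rot: [-3.141, 0.0, 1.574]
force: [-0.0, 1.6, 0.4]
width: 0.397
finger_force: 0.0
```

Emit:
play_rows(
  series=[
    [[0.4,-0.1,0.3,-5,0],[0.4,-0.1,0.3,-10,0],[0.4,-0.1,0.3,-15,0],[0.4,-0.1,0.3,-19,0],[0.4,-0.1,0.3,-21,0],[0.4,-0.1,0.3,-22.5,0],[0.4,-0.1,0.3,-22.5,0],[0.2,-0.1,0.3,-22.7,0],[0,-0.1,0.3,-22.7,0],[0,-0.1,0.3,-22.7,0],[0,-0.1,0.3,-22.7,0],[0,-0.1,0.3,-22.7,0],[0,-0.1,0.3,-22.7,0]],
  ],
)

```text
time: 3.3
eef_pos: [0.3731, -0.1386, 0.1453]
ee_rot: [3.14, 0.001, 1.577]
force: [-1.2, 0.4, 6.5]
width: 0.106
finger_force: 59.4
```

Emit:
play_rows(
  series=[
    [[0,0,0,2,0],[0,0,0,6,0],[0,0,0,9,0],[0,0,0,9,0],[0,0,0,9,0]],
  ],
)

```text
time: 3.8
eef_pos: [0.3726, -0.1382, 0.2343]
ee_rot: [3.141, 0.0, 1.577]
force: [0.4, -0.2, 0.1]
width: 0.109
finger_force: 58.7
```

Run:
```python
from m import *
st=state(); print(st["eef_pos"],st["ee_rot"],st["width"],st["finger_force"])
d=cam("top"); s=cam("side")
cv2.imwrite("pics/c1.png",np.hstack([cv2.resize(d["frame"][160:340,190:470],None,fx=1.4,fy=1.4),cv2.resize(s["frame"][180:360,250:510],None,fx=1.4,fy=1.4)]))
# tray: inner floor region from colour, top
hsv=cv2.cvtColor(d["frame"],cv2.COLOR_BGR2HSV)
g=((hsv[...,1]<60)&(hsv[...,2]<160)).astype(np.uint8)
g[:165]=0; g[270:]=0; g[:,:382]=0; g[:,462:]=0
for nm,rows in(("L",range(190,255)),("R",range(190,255))):
    pts=[]
    for r in rows:
        u=np.nonzero(g[r])[0]
        if len(u): pts.append([u.min() if nm=="L" else u.max()+1,r])
    p=ray(d,pts,.203)[:,:2]*1000; f=np.polyfit(p[:,0],p[:,1],1); print(nm,np.degrees(np.arctan(f[0])),np.polyval(f,505),np.std(p[:,1]-np.polyval(f,p[:,0])))
```

```text
[ 0.37257385 -0.13819953  0.23434247] [3.14106659e+00 4.43364542e-04 1.57707969e+00] 0.10879341687445473 58.65551054477692
L 4.027227954540353 -261.0505747161038 1.0963064984344912
R 4.755032828483519 -354.9916989198247 1.343733662748718
```

View pics/c1.png

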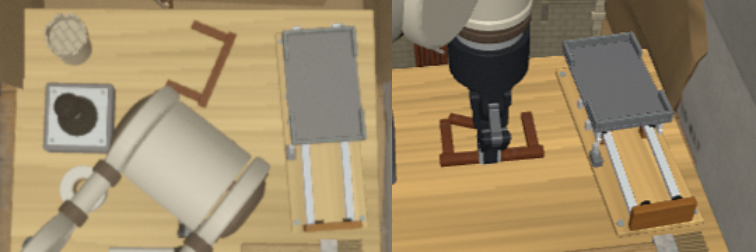

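The crop shows frame A gripped level at mid-spine, around (490,155) on the side half, with the tray clear at right. I'll carry it over the tray.

Emit:
play_rows(
  series=[
    [[0,0,0,3,-7],[0,1,-1,4,-15],[0,2,-2.5,4,-23],[0,3.5,-4,4,-31],[0,5,-6,4,-39],[0,7,-8,4,-47],[0,9,-10,4,-55],[0,11,-12,4,-63],[0,12,-13,4,-71],[0,12.2,-13.7,4,-79],[0,12.2,-13.7,4,-86],[0,12.2,-13.7,4,-86],[0,12.2,-13.7,2,-86],[0,12.2,-13.7,0.5,-86],[0,12.2,-13.7,0,-86],[0,12.2,-13.7,0,-86]],
  ],
)

```text
time: 5.5
eef_pos: [0.4937, -0.2745, 0.2326]
ee_rot: [-3.139, 0.002, 0.077]
force: [1.2, -0.7, -0.5]
width: 0.108
finger_force: 58.7
```

Run:
```python
from m import *
st=state(); print(st["eef_pos"],st["ee_rot"],st["width"],st["finger_force"])
s=cam("side")
cv2.imwrite("pics/c2.png",cv2.resize(s["frame"][170:330,340:500],None,fx=3.5,fy=3.5))
```

```text
[ 0.49373354 -0.2744517   0.23264762] [-3.13927646e+00  2.24356891e-03  7.71274661e-02] 0.10781810499771313 58.71263802051544
```

View pics/c2.png

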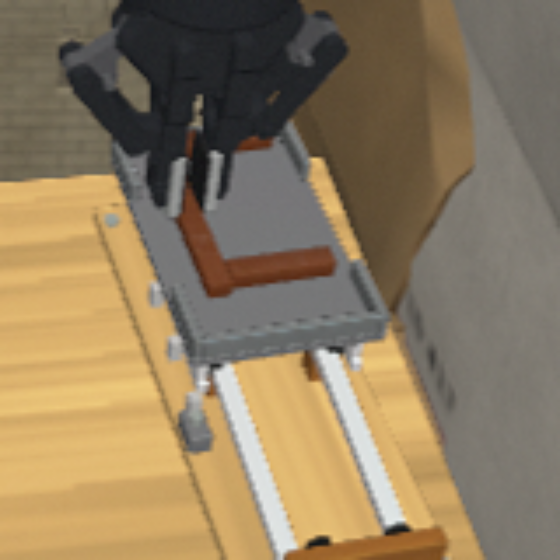

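Frame A hangs over the tray with its spine along the left side (crop (205,235)) and its near leg at (280,265). I'll lower it.

Emit:
play_rows(
  series=[
    [[0,0.1,-0.1,-1,0],[0,0.1,-0.1,-2,0],[0,0.1,-0.1,-2.6,0],[0,0.1,-0.1,-3,0],[0,0.1,-0.1,-3.2,0],[0,0.1,-0.1,-3.2,0]],
  ],
)

```text
time: 6.15
eef_pos: [0.4954, -0.2761, 0.202]
ee_rot: [-3.141, 0.0, 0.076]
force: [-0.9, -0.0, -0.2]
width: 0.109
finger_force: 58.7
```

Emit:
play_rows(
  series=[
    [[0,0,0,-0.1,0],[0,0,0,-0.2,0],[0,0,0,-0.2,0]],
  ],
)

```text
time: 6.45
eef_pos: [0.4957, -0.2763, 0.2009]
ee_rot: [3.141, -0.001, 0.076]
force: [-0.2, 0.4, 1.7]
width: 0.114
finger_force: 58.9
```

Emit:
play_rows(
  series=[
    [[0.15,0,0,0,0],[0.2,0,0,0,0],[0.25,0,0,0,0],[0.3,0,0,0,0],[0.3,0,0,0,0],[0.3,0,0,0.5,0],[0.3,0,0,2,0],[0.3,0,0,5,0],[0.3,0,0,9,0],[0.4,4,8,10,-8],[0.4,4.2,10.2,8,-16],[0.4,4.2,10.2,7,-24],[0.4,4.2,10.2,6,-27],[0.4,4.2,10.2,6,-27],[0.4,4.2,10.2,6,-27]],
  ],
)

```text
time: 7.95
eef_pos: [0.5377, -0.1745, 0.2615]
ee_rot: [3.141, -0.001, -0.394]
force: [0.5, -1.3, 0.4]
width: 0.401
finger_force: 0.0
```

Run:
```python
from m import *
st=state(); print(st["eef_pos"],st["ee_rot"],st["width"])
d=cam("top");s=cam("side")
cv2.imwrite("pics/c3.png",np.hstack([cv2.resize(d["frame"][165:285,340:470],(650,600))[:,:390],cv2.resize(s["frame"][180:300,290:470],(800,533))[:533]]) if 0 else cv2.resize(s["frame"][180:300,290:470],(800,533)))
print(frames(d,(385,170,460,270),.206),frames(s,(370,200,450,270),.206)); print(frames(s,(270,220,345,280)))
```

```text
[ 0.53773059 -0.17449055  0.26152682] [ 3.14134113e+00 -1.24801300e-03 -3.93903024e-01] 0.40100234000245616
[(array([ 494.4, -299.9]), array([ 61. , 107.7]), -85.9, 0.2061)] [(array([ 489.4, -300.4]), array([ 62.3, 109.8]), -86.2, 0.2043), (array([ 531.2, -341.6]), array([ 87.7, 130.8]), 73.5, 0.1353)]
[(array([ 540. , -151.6]), array([ 62.4, 115.2]), 66.8, 0.1486)]
```

View pics/c3.png

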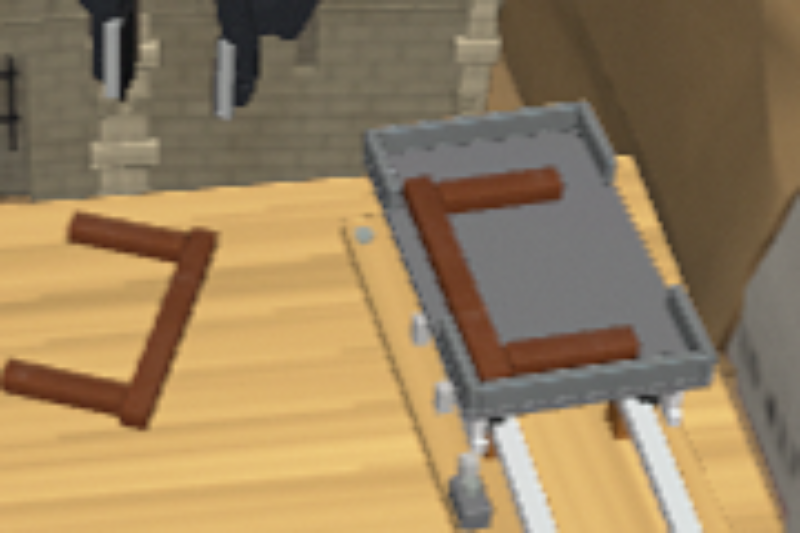

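Frame A lies flat in the tray, spine left, about 10 mm toward the robot as planned (crop (450,280)). The open gripper hangs over frame B.

Emit:
play_rows(
  series=[
    [[0.4,-0.1,0.1,-4,0],[0.4,-0.1,0.1,-8,0],[0.4,-0.1,0.1,-10,0],[0.4,-0.1,0.1,-11.2,0],[0.4,-0.1,0.1,-11.5,0],[0.2,-0.1,0.1,-11.6,0],[0,-0.1,0.1,-11.6,0],[0,-0.1,0.1,-11.6,0],[0,-0.1,0.1,-11.6,0],[0,-0.1,0.1,-11.6,0],[0,-0.1,0.1,-11.6,0]],
  ],
)

```text
time: 9.15
eef_pos: [0.5375, -0.1738, 0.146]
ee_rot: [3.141, -0.003, -0.395]
force: [-1.1, -0.2, 6.1]
width: 0.104
finger_force: 59.4
```

Emit:
play_rows(
  series=[
    [[0,0,0,3,0],[0,0,0,7,0],[0,0,0,11,0],[0,0,0,11,0]],
  ],
)

```text
time: 9.55
eef_pos: [0.5395, -0.1747, 0.2615]
ee_rot: [3.14, -0.012, -0.395]
force: [0.3, -1.0, 0.1]
width: 0.103
finger_force: 58.6
```

Run:
```python
from m import *
print(state()["eef_pos"],state()["finger_force"])
for n in("top","side"):
    Q=cloud(cam(n))
    for z0,z1 in((.2,.25),(.25,.3),(.3,.4),(.4,.6)):
      k=(Q[...,2]>z0)&(Q[...,2]<z1)&(Q[...,0]>.42)&(Q[...,0]<.66)&(Q[...,1]<-.355)&(Q[...,1]>-.6)
      print(n,z0,k.sum(),[(x0,np.round(Q[k&(Q[...,0]>x0)&(Q[...,0]<x0+.04)][:,1].max(),3)) for x0 in(.42,.46,.5,.54,.58,.62) if (k&(Q[...,0]>x0)&(Q[...,0]<x0+.04)).any()])
```

```text
[ 0.53946637 -0.17471345  0.26149083] 58.64477097988129
top 0.2 1912 [(0.42, np.float64(-0.355)), (0.46, np.float64(-0.355)), (0.5, np.float64(-0.408)), (0.54, np.float64(-0.407)), (0.58, np.float64(-0.407)), (0.62, np.float64(-0.404))]
top 0.25 1703 [(0.42, np.float64(-0.418)), (0.46, np.float64(-0.42)), (0.5, np.float64(-0.42)), (0.54, np.float64(-0.414)), (0.58, np.float64(-0.412)), (0.62, np.float64(-0.409))]
top 0.3 4125 [(0.42, np.float64(-0.404)), (0.46, np.float64(-0.406)), (0.5, np.float64(-0.407)), (0.54, np.float64(-0.408)), (0.58, np.float64(-0.408)), (0.62, np.float64(-0.406))]
top 0.4 2227 [(0.42, np.float64(-0.398)), (0.46, np.float64(-0.402)), (0.5, np.float64(-0.402)), (0.54, np.float64(-0.402)), (0.58, np.float64(-0.4)), (0.62, np.float64(-0.398))]
side 0.2 2109 [(0.42, np.float64(-0.355)), (0.46, np.float64(-0.355)), (0.5, np.float64(-0.409)), (0.54, np.float64(-0.409)), (0.58, np.float64(-0.409)), (0.62, np.float64(-0.407))]
side 0.25 1744 [(0.42, np.float64(-0.419)), (0.46, np.float64(-0.42)), (0.5, np.float64(-0.421)), (0.54, np.float64(-0.417)), (0.58, np.float64(-0.413)), (0.62, np.float64(-0.41))]
side 0.3 3326 [(0.42, np.float64(-0.405)), (0.46, np.float64(-0.408)), (0.5, np.float64(-0.409)), (0.54, np.float64(-0.409)), (0.58, np.float64(-0.409)), (0.62, np.float64(-0.407))]
side 0.4 2393 [(0.42, np.float64(-0.399)), (0.46, np.float64(-0.403)), (0.5, np.float64(-0.404)), (0.54, np.float64(-0.403)), (0.58, np.float64(-0.401)), (0.62, np.float64(-0.4))]
```

Emit:
play_rows(
  series=[
    [[0,0,-2,0,8],[0,-0.5,-4.5,0,16],[0,-1,-7.5,0,24],[0,-1.5,-10.5,0,27],[0,-1.9,-13,0,27],[0,-1.9,-14,0,27],[0,-1.9,-15,0,27],[0,-1.9,-15.6,0,27],[0,-1.9,-16.1,0,27],[0,-1.9,-16.5,0,27],[0,-1.9,-16.5,0,27],[0,-1.9,-16.5,0,27]],
  ],
)

```text
time: 10.85
eef_pos: [0.5176, -0.3378, 0.2544]
ee_rot: [-3.141, -0.0, 0.076]
force: [-0.2, -0.3, -0.0]
width: 0.106
finger_force: 58.7
```

Run:
```python
from m import *
st=state(); print(st["eef_pos"],st["ee_rot"],st["force"])
s=cam("side")
cv2.imwrite("pics/c4.png",cv2.resize(s["frame"][100:300,330:530],(600,600)))
```

```text
[ 0.51764214 -0.33776654  0.25438129] [-3.14146721e+00 -1.12973917e-04  7.64859844e-02] [-0.15947163 -0.26450434 -0.00809454]
```

View pics/c4.png

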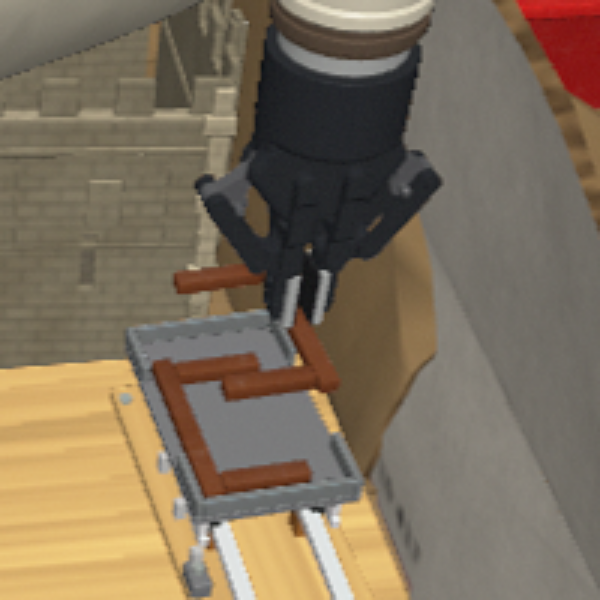

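Frame B hangs level over the tray's right side (crop (300,340)), with the linkage knuckle near (435,165) clear of the cardboard. Lowering.

Emit:
play_rows(
  series=[
    [[0,0.1,-0.2,-1.5,0],[0,0.1,-0.2,-3,0],[0,0.1,-0.2,-3.5,0],[0,0.1,-0.2,-3.5,0],[0,0.1,-0.2,-3.5,0]],
  ],
)

```text
time: 11.4
eef_pos: [0.5185, -0.3401, 0.2191]
ee_rot: [-3.141, 0.0, 0.076]
force: [0.9, 0.1, -0.3]
width: 0.103
finger_force: 58.7
```

Run:
```python
from m import *
st=state(); print(st["eef_pos"],st["ee_rot"],st["force"])
s=cam("side")
cv2.imwrite("pics/c5.png",cv2.resize(s["frame"][190:290,360:460],(600,600)))
```

```text
[ 0.51845735 -0.34006837  0.21911163] [-3.14131591e+00  2.14893165e-04  7.61477125e-02] [ 0.93827948  0.11792734 -0.34214813]
```

View pics/c5.png

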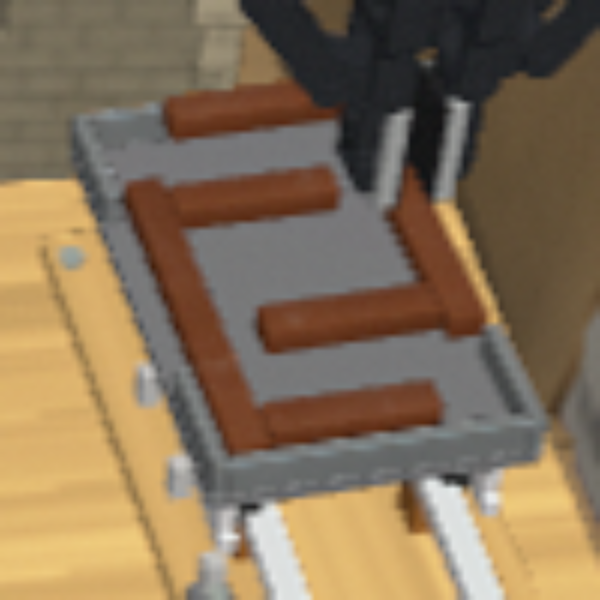

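Frame B is about 18 mm above the floor, with its near leg (350,315) going between A's legs (255,195) and (350,410). Continue down.

Emit:
play_rows(
  series=[
    [[0,0,0,-0.8,0],[0,0,0,-1.4,0],[0,0,0,-1.7,0],[0,0,0,-1.8,0],[0,0,0,-1.8,0]],
  ],
)

```text
time: 11.95
eef_pos: [0.5185, -0.3401, 0.2016]
ee_rot: [-3.142, -0.0, 0.076]
force: [-0.3, 0.3, 2.8]
width: 0.103
finger_force: 59.1
```

Emit:
play_rows(
  series=[
    [[0.15,0,0,0,0],[0.2,0,0,0,0],[0.25,0,0,0,0],[0.3,0,0,0,0],[0.3,0,0,0,0],[0.3,0,0,0.5,0],[0.3,0,0,2,0],[0.3,0,0,5,0],[0.3,0,0,8,0],[0.3,0,3,11,0],[0.2,0,7,14,0],[0.1,0,11,14,0],[0,0,15,14,0],[0,0,15,14,0],[0,0,15,14,0]],
  ],
)

```text
time: 13.45
eef_pos: [0.5188, -0.1897, 0.3428]
ee_rot: [3.14, -0.002, 0.078]
force: [-0.6, 0.1, -0.1]
width: -0.004
finger_force: 0.0
```

Run:
```python
from m import *
st=state(); print(st["eef_pos"],st["ee_rot"],st["force"])
d=cam("top");s=cam("side")
cv2.imwrite("pics/c6.png",np.hstack([cv2.resize(s["frame"][190:290,360:460],(400,400)),cv2.resize(d["frame"][165:285,195:315],(400,400))]))
print(frames(d,(388,175,452,268),.206))
for n,dd in(("top",d),("side",s)):
    Q=cloud(dd); k=(Q[...,2]>.235)&(Q[...,2]<.31)&(Q[...,0]>.41)&(Q[...,0]<.52)&(Q[...,1]>-.03)&(Q[...,1]<.07)
    v,u=np.nonzero(k); print(n,len(u),np.round(np.percentile(Q[k],[3,50,97],axis=0),4).tolist(),(u.min(),u.max(),v.min(),v.max()))
    b=(dd["frame"].max(2)<70)&k; print(b.sum(), Q[b].mean(0))
Q=cloud(d);hsv=cv2.cvtColor(d["frame"],cv2.COLOR_BGR2HSV)
k=((abs(Q[...,2]-.187)<.012)&(hsv[...,1]<70)).astype(np.uint8); k[:215]=0;k[275:]=0;k[:,:215]=0;k[:,278:]=0
c=max(cv2.findContours(k,0,1)[0],key=cv2.contourArea); print("console",cv2.minAreaRect((ray(d,c[:,0],.186)[:,:2]*1000).astype(np.float32)))
```

```text
[ 0.51875118 -0.18972714  0.34283049] [ 3.13987404e+00 -1.62248883e-03  7.77129137e-02] [-0.55508735  0.08859197 -0.14702936]
[(array([ 495.3, -299.8]), array([ 61.2, 109.4]), -85.8, 0.2062), (array([ 516.2, -314.2]), array([ 60.9, 108.2]), 94.6, 0.2058)]
top 102 [[0.4509, 0.0106, 0.2728], [0.4649, 0.0169, 0.2834], [0.4792, 0.0231, 0.2889]] (np.int64(228), np.int64(237), np.int64(226), np.int64(245))
48 [0.46467441 0.01782632 0.2835138 ]
side 446 [[0.4467, -0.0069, 0.2392], [0.455, 0.0066, 0.2779], [0.4689, 0.0207, 0.2855]] (np.int64(205), np.int64(226), np.int64(227), np.int64(256))
374 [0.45456807 0.00693512 0.27739167]
console ((465.4227294921875, 36.32988739013672), (32.65650939941406, 88.52428436279297), 89.31140899658203)
```

View pics/c6.png

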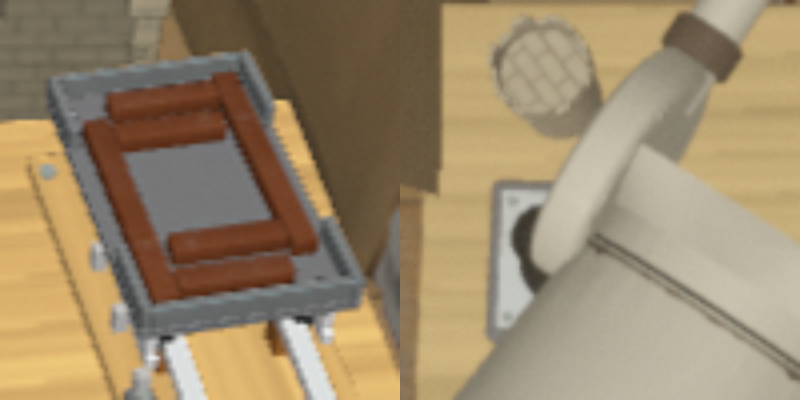

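Both frames lie flat and interlocked in the tray (left half, legs at (165,98)/(170,130) and (225,240)/(235,272)). In the right half the arm covers part of the console. Next I'll swing the shut fingers behind the knob and pull.

Emit:
play_rows(
  series=[
    [[0,0,4,0,-4.4],[0,0,8,0,-4.4],[0,0,12,0,-4.4],[0,0,16,0,-4.4],[0,0,19.7,0,-4.4],[0,0,19.7,0,-4.4],[0,0,19.7,-3,-4.4],[0,0,19.7,-6,-4.4],[0,0,19.7,-8.8,-4.4],[0,0,19.7,-8.8,-4.4],[0,-1,19.7,-8.8,-4.4],[0,-2,19.7,-8.8,-4.4],[0,-2.5,19.7,-8.8,-4.4],[0,-3,19.7,-8.8,-4.4],[0,-3.5,19.7,-8.8,-4.4],[0,-3.5,19.7,-8.8,-4.4]],
  ],
)

```text
time: 15.15
eef_pos: [0.4834, 0.0069, 0.254]
ee_rot: [3.141, -0.001, -0.001]
force: [0.9, -0.9, -0.4]
width: 0.002
finger_force: 0.4
```

Run:
```python
from m import *
st=state(); print(st["eef_pos"],st["ee_rot"],st["force"])
s=cam("side")
cv2.imwrite("pics/c7.png",cv2.resize(s["frame"][190:310,170:290],(500,500)))
```

```text
[0.48340477 0.00685902 0.25399551] [ 3.14125860e+00 -1.49673233e-03 -6.61837409e-04] [ 0.85487859 -0.88937969 -0.3925167 ]
```

View pics/c7.png

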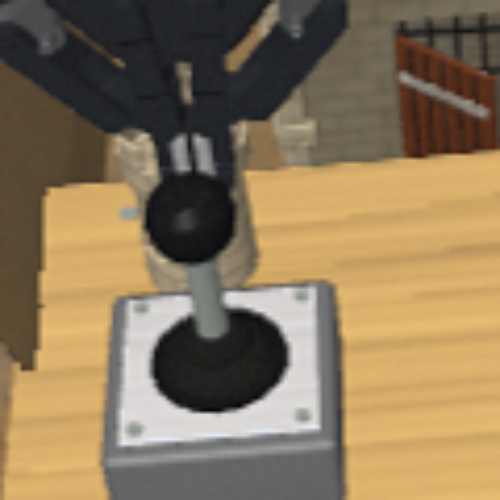

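The shut fingers stand straight behind the knob (195,215), which looks about upright. Continue pulling to full tilt.

Emit:
play_rows(
  series=[
    [[0,-0.5,0,0,0],[0,-1,0,0,0],[0,-1.5,0,0,0],[0,-1.8,0,0,0],[0,-1.8,0,0,0],[0,-1.8,0,0,0]],
  ],
)

```text
time: 15.8
eef_pos: [0.4655, 0.0069, 0.2531]
ee_rot: [-3.142, -0.0, -0.001]
force: [3.1, 0.2, -1.9]
width: 0.001
finger_force: 1.6
```

```bash
cat > k.py <<'E'
from m import *
st=state(); print(st["time"],st["eef_pos"],st["force"])
s=cam("side"); Q=cloud(s)
k=(s["frame"].max(2)<70)&(Q[...,2]>.225)&(Q[...,0]>.36)&(Q[...,0]<.46)&(Q[...,1]>-.04)&(Q[...,1]<.06)
print("knob",k.sum(),np.median(Q[k],axis=0),Q[k].max(0))
d=cam("top"); print(frames(d,(380,170,460,315),.206))
E
python3 k.py
```

```text
15.8 [0.46547703 0.00686065 0.25307412] [ 3.12818588  0.24697239 -1.90696577]
knob 4235 [0.44588587 0.0040957  0.36064798] [0.45999375 0.05981299 0.58070447]
[(array([ 473.5, -301.1]), array([ 61. , 108.6]), -86.0, 0.2035), (array([ 494.6, -315.4]), array([ 60.6, 107.9]), 94.7, 0.2034)]
```

The catch is off and the tray is rolling (22 mm so far). Hold.

Emit:
play_rows(
  series=[
    [[0,0,0,0,0],[0,0,0,0,0],[0,0,0,0,0],[0,0,0,0,0],[0,0,0,0,0],[0,0,0,0,0],[0,0,0,0,0],[0,0,0,0,0],[0,0,0,0,0],[0,0,0,0,0],[0,0,0,0,0],[0,0,0,0,0],[0,0,0,0,0],[0,0,0,0,0],[0,0,0,0,0],[0,0,0,0,0],[0,0,0,0,0],[0,0,0,0,0],[0,0,0,0,0],[0,0,0,0,0]],
  ],
)

```text
time: 17.9
eef_pos: [0.4655, 0.0069, 0.2533]
ee_rot: [-3.142, 0.0, -0.001]
force: [3.0, -0.3, -3.2]
width: -0.002
finger_force: 1.6
```

Emit:
play_rows(
  series=[
    [[0,0,0,0,0],[0,0,0,0,0],[0,0,0,0,0],[0,0,0,0,0],[0,0,0,0,0],[0,0,0,0,0],[0,0,0,0,0],[0,0,0,0,0],[0,0,0,0,0],[0,0,0,0,0],[0,0,0,0,0],[0,0,0,0,0],[0,0,0,0,0],[0,0,0,0,0],[0,0,0,0,0],[0,0,0,0,0],[0,0,0,0,0],[0,0,0,0,0],[0,0,0,0,0],[0,0,0,0,0]],
  ],
)

```text
time: 19.9
eef_pos: [0.4655, 0.0068, 0.2533]
ee_rot: [3.142, 0.0, -0.001]
force: [2.9, 0.2, -2.8]
width: -0.0
finger_force: 1.6
```

```bash
python3 k.py
```

```text
19.9 [0.46547982 0.00684067 0.25328891] [ 2.92891534  0.17726257 -2.83259868]
knob 4229 [0.4460577  0.00435971 0.36101559] [0.45998794 0.05998182 0.58132763]
[(array([ 395.3, -305.4]), array([ 60.4, 106. ]), -86.1, 0.1939), (array([ 416.8, -319.1]), array([ 60.5, 106.9]), 94.4, 0.1939)]
```

Emit:
play_rows(
  series=[
    [[0,0,0,0,0],[0,0,0,0,0],[0,0,0,0,0],[0,0,0,0,0],[0,0,0,0,0]],
  ],
)

```text
time: 20.5
eef_pos: [0.4655, 0.0069, 0.2533]
ee_rot: [3.142, -0.0, -0.001]
force: [3.0, 1.1, -1.9]
width: -0.001
finger_force: 1.6
```

```bash
python3 k.py
```

```text
20.5 [0.46547569 0.00686335 0.25330212] [ 3.01759576  1.1262662  -1.87590798]
knob 4220 [0.44602989 0.00441717 0.36111355] [0.4599486  0.05992342 0.57981046]
[(array([ 395.3, -305.4]), array([ 60.4, 106. ]), -86.1, 0.1938), (array([ 416.7, -319.1]), array([ 60.5, 106.7]), 94.4, 0.1937)]
```

The tray has travelled 100 mm and stopped. Ease the stick back and withdraw upwards.

Emit:
play_rows(
  series=[
    [[0,0.6,0,0,0],[0,1.2,0,0,0],[0,1.8,0,0,0],[0,2.4,0,0,0],[0,3,0,0,0],[0,4,0,0,0],[0,5,0,0,0],[0,5,0,2,0],[0,5,0,5,0],[0,5,0,9,0],[0,5,-4,11,0],[0,5,-9,11,0],[0,5,-14,11,0],[0,5,-14,11,0],[0,5,-14,11,0],[0,5,-14,11,0],[0,5,-14,11,0]],
  ],
)

```text
time: 22.3
eef_pos: [0.5157, -0.1319, 0.3634]
ee_rot: [-3.141, -0.0, 0.001]
force: [0.5, 0.4, -0.3]
width: -0.0
finger_force: 0.0
```

```bash
python3 k.py
python3 - <<'E'
from m import *
cv2.imwrite("pics/c8.png",cam("side")["frame"])
E
```

```text
22.3 [ 0.51574913 -0.13192257  0.36335175] [ 0.454315    0.35598877 -0.33614417]
knob 295 [0.45161238 0.00681039 0.27709807] [0.45986286 0.0236635  0.28654708]
[(array([ 395.4, -305.3]), array([ 60.3, 106.1]), -86.0, 0.1937), (array([ 416.8, -319.1]), array([ 60.5, 106.7]), 94.3, 0.1938)]
```

View pics/c8.png

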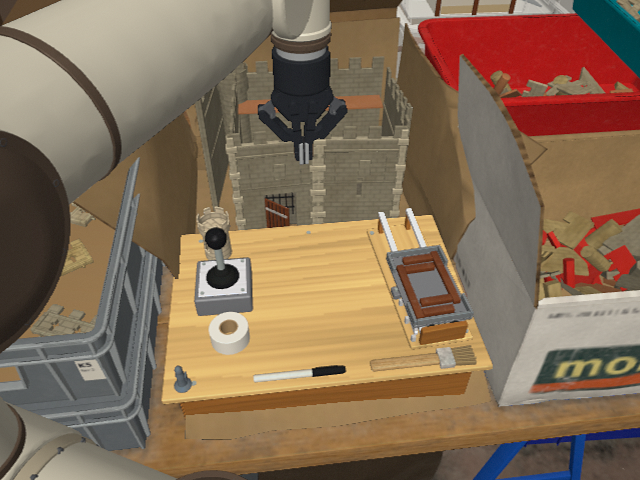

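The tray is at the lower stop (430,285) with both frames interlocked. The stick is upright (216,240), and the tower (212,225) and roll (229,332) haven't moved.

```bash
python3 -c "
from rig import *
print(finish_job())"
```

```text
the job is handed in; nothing more can be done
None
```

Both frames lie flat and interlocked in the tray, which has rolled its full 100 mm to the lower stop; the stick is back upright, the tower and roll haven't moved, and the job was handed in at about 22 s.

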